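# Knock the hub out of a used-up paper core

## Robot

A 6-joint arm with a two-finger parallel gripper is mounted at the origin on a cart in front of the work surface, level with it; the furniture and walls round the work are solid. World frame = base frame: x ahead of the robot, y to its left, z up, the work surface at z = 0. Lengths are in mm, angles in degrees, forces in N, time in s.
With the tool pointing down it reaches from about 375 to 925 mm from the base axis. Payload 5.7 kg.
Tool frame: the origin (TCP) lies midway between the tips of the shut fingers; the grasp point (between the pads) lies 19 mm behind it (env.grip_point_offset is the distance from the TCP to the grasp point, in mm); z points along the fingers, y is the line along which they close (so a half turn about z gives the same grasp; the last joint's range is limited). The gripper opens to 85 mm and grips with 20 to 120 N. Pads are 22 mm wide; open, the fingers measure 114 mm over their backs; the gripper's body (76 mm by 85 mm) begins 54 mm behind the grasp point. The pads swing forward as they close: fully open they stand 13 mm farther back than shut.
Start: joints at [69.838, 20.558, 86.54, -0, 72.909, -6.595], TCP at [140.75, 583.224, 208.167] pointing down, gripper open.
Joint ranges: [-170.27, 170.27], [-57.76, 135], [12.27, 136.19], [-55.21, 235.2], [11.17, 155.16], [-170.74, 170.74]. Speed limits (degrees/s): [136.94, 136.94, 180, 180, 180, 180].

## Interface

Orientations are given as a 3x3 rotation matrix whose columns are the frame's x, y, z axes.
In Python, from bench import sensors, cams, env, finder gives the robot as it stands.
- The arm moves only by the tool send_rows, never from a script. Its argument "moves" is a list of rows, each an object of numbers: "gripper": the opening, from -1 (shut) to 1 (fully open); "x", "y", "z": the shift along the tool's x, y, z in cm; "turn": the turn about the tool's z in degrees. A call has 1 to 12 rows; each row shifts and turns the commanded pose from where the row before left it, along the tool's axes as they then stand; what a row does not reach is not made up. A row lasts 1/8 s, in which the tool goes at most 62.5 mm and 10.7 degrees, less where a joint would pass 70% of its speed; a pose out of reach is approached as far as the arm can. A call with a gripper value outside its range is refused whole. The fingers move at their own pace and stop on an object; "squeeze" is the grip in N (left out, the last holds). Time passes only in rows, so rows that do not move let the fingers close. It gives the time, the measured TCP pose, the force, the opening and the grip force at its end, in the units of the state.
- sensors.observe(): the state, without advancing time (a new reading comes with each control period).
- cams.camera(name): name is "scene" or "top" or "wrist"; returns the picture (420x560x3 uint8, blue, green, red); there is no depth.
- cams.get_calibration(name): a dict with "K" (3x3 intrinsics, pixels), "position" and "attitude" of the camera in the world. Camera axes: x right, y down, z forward; pixel columns grow to the right and rows downward; lengths in mm; the calibration is good to about 2 mm. A picture is of the moment at which its call begins: read the wrist's pose just before it. get_calibration takes no time and is no camera call; for the wrist camera it gives the pose at the moment of the call.
- env.sign_off(): hands the job in; it is judged then, once.
Trained networks look in the newest picture that a camera, given by its name, has taken for a name from the list of things; names that differ only in an ending like _2 or _b are one class to them, and where a whole thing is asked for, a point or a joint stands for the part that bears it (a point fixed in the world has none). Each returns a list of dicts, best first, with "score" (0 to 1); they miss things now and then, are a little off and sometimes report something else, mostly with a low value. They report only what shows in the picture. A call takes as long as a camera call. They do not tell look-alikes from the thing itself.
- finder.find_in(camera, name): "point" ([x, y, z] in mm, in world coordinates, good to about 4 mm: the middle of the surface that is visible of it).
- finder.silhouettes(camera, name): "region" (420x560 bool, what is visible of it).
- finder.mark_of(camera, name): "point" ([x, y, z] in mm, in world coordinates, good to about 4 mm: a listed point, or the origin of a listed thing).
The state is a dict: "time_s": time; "joint_pos": joint angles; "joint_velocities": joint speeds; "joint_efforts": joint torques, N m; "tool_pos": TCP position; "tool_rot": TCP orientation; "ft_force": force on the tool from outside, world axes, zero at the start; "ft_torque": the same for the moment, N m; "width": finger opening in mm; "grasp_force": force on a finger pad.
Only numpy, scipy, OpenCV 4.12 (cv2) and the standard library are available. Lean on these libraries where they do the work, as an engineer would, in place of code of your own. Each camera call takes 0.05 s, during which the arm holds its last target. There are 200 camera calls.

## Task

Three used-up paper cores stand on the bench and one of them still has its wooden hub stuck inside. Set that core upright in the recess of the knock-out stand, drive the hub down and right out of it with the wooden drift so that it drops onto the stand's base, then pull the drift out and stand it upright on the bench, leaving the emptied core on the stand. Leave the two bare cores, the ribbon spool and the tags beside them where they are.

Things in the scene. Friction and masses are not known exactly. Their poses are not given: they have to be found in the camera images.
- stand_seat (a point): Centre of the recess floor of the knock-out stand: a fixed light-wood plate (110 x 122 mm, top 75 mm above the bench) on two cheeks and a base board (8 mm thick), open at two sides. The recess is round, 65 mm wide, 4 mm deep, bevelled; its floor (this point) is 71 mm above the bench; a 56 mm hole goes on down through the plate. z up, x along the cheeks, out through the open sides.
- core_a_center (a point): Centre (half-way up, on the axis) of one of three look-alike brown paper cores that stand upright on the bench: a rigid open tube, 62 mm outside, 52 mm bore, 80 mm tall, about 0.1 kg. z is its axis, up. Which core stands in which spot is drawn anew; the one with the hub about its axis is the one to work on.
- core_b_center (a point): Centre of another such paper core (same size).
- core_c_center (a point): Centre of another such paper core (same size).
- hub_center (a point): Centre of the turned wooden hub, 50 mm across, 40 mm long, spindle hole through it, inside one of the cores; its upper face is 28 to 40 mm below that core's upper end. The core's wall grips it by friction: it stays put when the core is carried and slides when pushed down the bore with about 5 to 12 N; it drops free once its upper face is near the core's lower end. z is its axis.
- drift_grip (a point): Point on the axis of the upright wooden drift, half-way up its round grip (34 mm across, 58 mm tall), 132 mm above the foot. The drift is 158 mm tall, about 0.25 kg: shaft 44 mm across and 90 mm long with a bevelled steel foot, then a collar 58 mm across and 10 mm thick, then the grip. z is the axis, up.
- drift_foot (a point): Centre of the underside of the drift, on its axis; the drift stands on it. With the collar resting on a core's upper end this point is 10 mm below the core's lower end.
- ribbon_gold: Ribbon spool lying flat on the bench, 65 mm across, 16 mm high; origin at the centre of its underside. A bystander.
- tag_stack: Stack of price tags lying on the bench, 43 x 73 x 11 mm; origin at the centre of its underside. A bystander.
- carton_corner (a point): Near right lower corner, on the bench, of a large fixed cardboard carton, up to 460 mm high with its flaps, that fills the bench's left side beyond this point in x and y (farther back, from x = 0.55 to 0.8, it bulges to y = 0.33). An arm that starts beside it should draw back towards its own base before it swings over the bench.
There are look-alikes about, which are no part of the job. What is shaped like the part that bears core_a_center but purple is not meant. What is shaped like the part that bears drift_grip but yellow is not meant.

How it is judged:
By the outcome, as a careful person would: the job done as asked, in the order asked, and still so for the second after the job is handed in, with the robot touching nothing.
It also fails if it takes over 72 s, if anything falls off the work surface, if the arm or the gripper's body presses on something with over 40 N, if the wrist force passes 120 N, or if a joint passes its speed limit or range.

## Working session

There is one attempt and no reset: what is moved stays moved. The work goes in short steps, Python scripts to look and compute and a tool call to move; the robot and the scene stay as the last step left them, time stands still between calls to the robot, and variables do not carry over. Pictures are saved under pics/ and viewed, at most 10 in all, crops included, and the job is handed in when it is done.

Besides the shell and the picture viewer there is one more tool, called by a JSON object that holds its "op" and its "data". send_rows: Moves the arm, as the interface text tells. Its arguments: {"type":"object","properties":{"moves":{"type":"array"},"squeeze":{"type":"number"}},"required":["moves"]}

```bash
mkdir -p pics; ls
cat > h.py <<'E'
from bench import sensors, cams, env, finder
import numpy as np, cv2
np.set_printoptions(precision=1,suppress=True)
E
python3 - <<'E'
from h import *
s=sensors.observe(); print(s['tool_pos'],s['tool_rot'],s['width'],s['time_s'])
ims=[]
for c in ('scene','top'):
    im=cams.camera(c); cv2.imwrite(f'pics/{c}0.png',im)
    k=cams.get_calibration(c); print(c,k['position'])
    for n in ('stand_seat','core_a_center','hub_center','drift_grip','drift_foot','ribbon_gold','tag_stack','carton_corner'):
        print(n,[(np.array(d['point']),round(d['score'],2)) for d in finder.mark_of(c,n)])
E
```

```text
pics
[140.5 582.5 207.3] [[-1.   0.2 -0. ]
 [ 0.2  1.  -0. ]
 [ 0.  -0.  -1. ]] 85.41969079013553 0.0
scene [ -57.1 -745.6  700.2]
stand_seat [(array([460.3, 281.3,  67.7]), 0.74)]
core_a_center [(array([477.3,  25.3,  41.4]), 0.94), (array([483.5, 142.3,  40.8]), 0.87)]
hub_center []
drift_grip [(array([ 482.7, -272.2,  126.4]), 0.91), (array([ 410.2, -366.3,  134.6]), 0.72), (array([ 463.7, -118. ,   37.7]), 0.28)]
drift_foot [(array([ 409.8, -365. ,   -0.5]), 0.8), (array([ 487.2, -270.9,   -0.7]), 0.56)]
ribbon_gold [(array([368. , -56.3,  -2.2]), 0.57)]
tag_stack [(array([ 385.4, -203.5,   -0.8]), 0.78)]
carton_corner [(array([ 485.3, -271.3,   -1. ]), 0.66), (array([429.6, 437.9,   1.7]), 0.61)]
top [ 333.7   18.6 1369. ]
stand_seat [(array([459.5, 274.3,  73.1]), 0.6), (array([429.5, 438.3,  -3.5]), 0.5)]
core_a_center [(array([482. ,  27.2,  35.8]), 0.56), (array([481. , 140.8,  41.5]), 0.51)]
hub_center [(array([477.7,  29.2,  24.4]), 0.72)]
drift_grip [(array([ 406.2, -369.6,  135. ]), 0.88), (array([ 484.1, -267.9,  133.7]), 0.61)]
drift_foot [(array([ 406.5, -368. ,    2.7]), 0.75), (array([ 486.7, -275.5,   -4.7]), 0.67)]
ribbon_gold [(array([370.4, -54.3,   1.5]), 0.93), (array([ 483. , -275.7,   -0.1]), 0.26)]
tag_stack []
carton_corner [(array([430.6, 439.7,  -0.9]), 0.65)]
```

View pics/scene0.png

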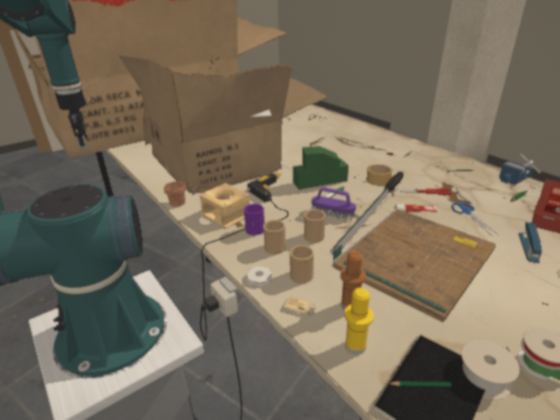

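View pics/top0.png

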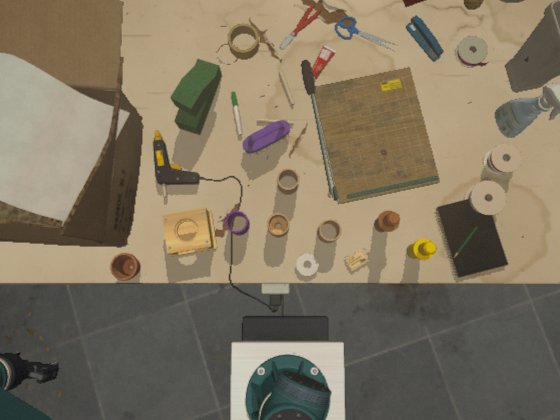

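The top view shows brown cores at (288,181), (278,225) and (329,230). The one at (278,225) seems to be filled. The purple look-alike is at (237,222), the brown drift at (388,221) with the yellow one at (424,249), and the stand at (190,231). I'll check the cores in one crop.

Run:
```python
from h import *
a=cv2.imread('pics/top0.png')[150:260,215:355]; b=cv2.imread('pics/scene0.png')[195:290,235:345]
a=cv2.resize(a,None,fx=5,fy=5,interpolation=cv2.INTER_CUBIC)[:500,:]; cv2.imwrite('pics/crop0.png',a)
s=sensors.observe(); np.set_printoptions(precision=4,suppress=True); print(np.array(s['tool_rot']))
k=cams.get_calibration('wrist'); print(k['position'],s['tool_pos'],k['attitude'])
```

```text
[[-0.9721  0.2345 -0.    ]
 [ 0.2345  0.9721 -0.    ]
 [ 0.     -0.     -1.    ]]
[ 76.546  599.1113 373.7667] [140.7417 583.2316 208.1945] [[ 0.233   0.9384  0.2552]
 [ 0.9725 -0.2249 -0.0609]
 [ 0.0003  0.2624 -0.965 ]]
```

View pics/crop0.png

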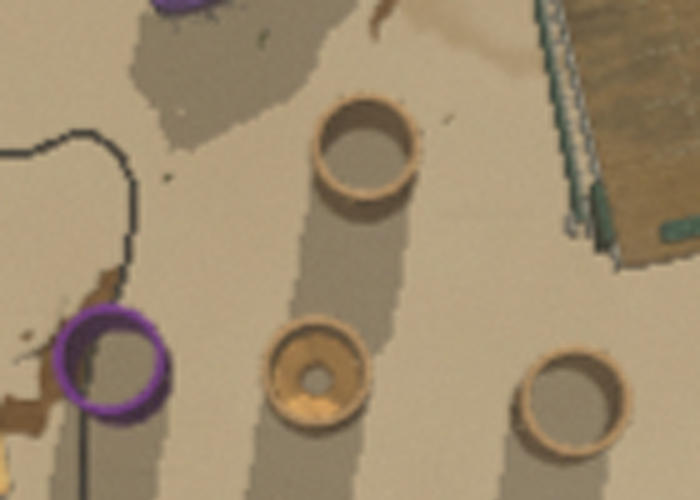

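The core at top pixel (278,225) has the wooden hub in it, with the spindle hole visible. The other two brown cores are empty. Next I'll draw back, straighten the tool and go above that core.

{"op": "send_rows", "data": {"moves": [{"x": -1.2,"y": -5},{"x": -1.2,"y": -5},{"x": -1.2,"y": -5},{"turn": -6.8},{"turn": -6.76},{"x": -4,"y": -2.6},{"x": -4,"y": -2.6},{"x": -4,"y": -2.6},{"x": -4,"y": -2.6},{"x": -3.3,"y": -5},{"x": -3.3,"y": -5},{"x": -3.3,"y": -5}]}}

```text
validation failed for argument at $.mo...
```

{"op": "send_rows", "data": {"moves": [{"x": -1.8,"y": -5},{"x": -1.8,"y": -5},{"x": -1.8,"y": -5},{},{}]}}

```text
validation failed for argument at $.mo...
```

```bash
cat >> h.py <<'E'
def ray(c,uv,z,k=None):
    k=k or cams.get_calibration(c)
    d=np.array(k['attitude'])@np.linalg.solve(k['K'],[uv[0],uv[1],1.]); p=np.array(k['position'])
    return p+d*(z-p[2])/d[2]
def proj(c,P):
    k=cams.get_calibration(c); q=np.array(k['K'])@np.array(k['attitude']).T@(np.array(P)-k['position']); return q[:2]/q[2]
def ell(mask):
    cs,_=cv2.findContours(mask.astype(np.uint8),cv2.RETR_EXTERNAL,cv2.CHAIN_APPROX_NONE)
    return max(cs,key=cv2.contourArea)
def pose():
    s=sensors.observe(); print('t',s['time_s'],'tcp',np.array(s['tool_pos']),'F',np.array(s['ft_force']),'w',s['width'],'g',s['grasp_force']); return s
E
python3 - <<'E'
from h import *
s=pose(); print(np.array(s['tool_rot']))
cv2.imwrite('pics/w1.png',cams.camera('wrist'))
for n in ('core_a_center','hub_center'):
    print(n,[(np.array(d['point']),round(d['score'],2),proj('wrist',d['point'])) for d in finder.mark_of('wrist',n)])
E
```

```text
t 0.9 tcp [140.7 583.2 208.2] F [-0.8  0.5 -0.5] w 85.31508339456572 g 0.0
[[-1.   0.2 -0. ]
 [ 0.2  1.  -0. ]
 [ 0.  -0.  -1. ]]
core_a_center []
hub_center []
```

View pics/w1.png

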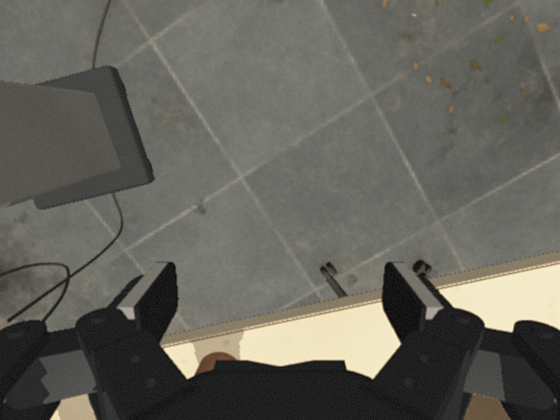

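The wrist picture shows only floor and the fingers at (150,300) and (410,300), so what it sees lies on the base side of the TCP. The rows were refused, apparently because every key has to be given.

{"op": "send_rows", "data": {"moves": [{"gripper": 1,"x": -1.2,"y": -5,"z": 0,"turn": 0},{"gripper": 1,"x": -1.2,"y": -5,"z": 0,"turn": 0},{"gripper": 1,"x": -1.2,"y": -5,"z": 0,"turn": 0},{"gripper": 1,"x": 0,"y": 0,"z": 0,"turn": -6.8},{"gripper": 1,"x": 0,"y": 0,"z": 0,"turn": -6.76},{"gripper": 1,"x": -4,"y": -2.6,"z": 0,"turn": 0},{"gripper": 1,"x": -4,"y": -2.6,"z": 0,"turn": 0},{"gripper": 1,"x": -4,"y": -2.6,"z": 0,"turn": 0},{"gripper": 1,"x": -4,"y": -2.6,"z": 0,"turn": 0},{"gripper": 1,"x": -3.3,"y": -5,"z": 0,"turn": 0},{"gripper": 1,"x": -3.3,"y": -5,"z": 0,"turn": 0},{"gripper": 1,"x": -3.3,"y": -5,"z": 0,"turn": 0}]}}

```text
time_s: 2.55
tool_pos: [400.6, 173.3, 208.5]
tool_rot: [[-1.0, 0.0, 0.001], [0.0, 1.0, 0.0], [-0.001, 0.0, -1.0]]
ft_force: [0.5, -0.5, 0.0]
width: 84.9
grasp_force: 0.0
```

{"op": "send_rows", "data": {"moves": [{"gripper": 1,"x": -3.2,"y": -3.6,"z": -0.5,"turn": 0},{"gripper": 1,"x": -3.2,"y": -3.6,"z": -0.5,"turn": 0},{"gripper": 1,"x": -3.2,"y": -3.6,"z": -0.5,"turn": 0},{"gripper": 1,"x": -3.2,"y": -3.6,"z": -0.5,"turn": 0},{"gripper": 1,"x": 0,"y": 0,"z": 0,"turn": 0},{"gripper": 1,"x": 0,"y": 0,"z": 0,"turn": 0}]}}

```text
time_s: 3.3
tool_pos: [526.8, 31.1, 227.9]
tool_rot: [[-1.0, 0.001, -0.001], [0.001, 1.0, 0.0], [0.001, 0.0, -1.0]]
ft_force: [0.0, -0.2, -0.6]
width: 85.4
grasp_force: 0.0
```

Run:
```python
from h import *
s=pose(); im=cams.camera('wrist')
for n in ('core_a_center','hub_center'):
    print(n,[(np.array(d['point']),round(d['score'],2),proj('wrist',d['point'])) for d in finder.mark_of('wrist',n)])
for d in finder.silhouettes('wrist','core_a_center'):
    c=ell(d['region']); print(round(d['score'],2),cv2.boundingRect(c)); cv2.drawContours(im,[c],-1,(0,255,0),1)
cv2.imwrite('pics/w2.png',im)
```

```text
t 3.3 tcp [526.8  31.1 227.9] F [ 0.  -0.2 -0.6] w 85.44336725918131 g 0.0
core_a_center [(array([483.1, 131.6,  41.5]), 0.62, array([377.9, 140.9]))]
hub_center [(array([476. ,  27.2,  26.4]), 0.81, array([274.8, 132.7])), (array([ 382.9, -203.7,   -2. ]), 0.51, array([56.4, 40.7]))]
0.91 (239, 102, 69, 70)
0.62 (349, 110, 85, 69)
0.61 (0, 119, 28, 42)
```

View pics/w2.png

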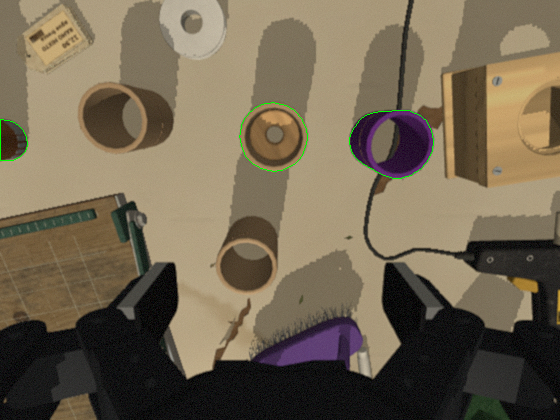

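The wrist view shows the hub core at (273,137), almost in line with the camera axis. The purple core is at (400,143), and the stand is at the right with its hole at (545,120).

Run:
```python
from h import *
s=pose(); im=cams.camera('wrist')
d=finder.silhouettes('wrist','core_a_center')[0]; c=ell(d['region'])
P=np.array([ray('wrist',p[0],80.) for p in c])[:,:2].astype(np.float32)
print(d['score'],cv2.minEnclosingCircle(P),cv2.fitEllipse(P),cv2.fitEllipse(c))
P0=np.array([ray('wrist',p[0],0.) for p in c])[:,:2]; print(P.min(0),P.max(0))
```

```text
t 3.5 tcp [526.6  31.9 228.1] F [-0.1  0.5  0.7] w 85.69236874764385 g 0.0
0.84 ((482.71728515625, 131.79478454589844), 38.805782318115234) ((483.6901550292969, 132.92234802246094), (59.87692642211914, 77.44921112060547), 169.4948272705078) ((391.3308410644531, 142.75796508789062), (68.03598022460938, 85.0587158203125), 93.01424407958984)
[454.5  93.4] [516.  170.2]
```

Run:
```python
from h import *
s=pose(); im=cams.camera('wrist')
for d in finder.silhouettes('wrist','core_a_center'):
    c=ell(d['region'])
    if abs(c[:,0].mean(0)-[273,137]).max()<15:
        P=np.array([ray('wrist',p[0],80.) for p in c])[:,:2].astype(np.float32)
        print(d['score'],cv2.minEnclosingCircle(P),cv2.fitEllipse(P),P.min(0),P.max(0))
print(ray('wrist',(273.5,137),80.))
```

```text
t 3.6 tcp [526.9  31.7 228.3] F [ 0.3 -0.1  0.3] w 85.51417999919214 g 0.0
0.64 ((478.4146728515625, 25.270524978637695), 30.87584114074707) ((478.4426574707031, 25.66254425048828), (59.7745246887207, 60.36386489868164), 127.84591674804688) [448.4  -4.7] [508.2  55.6]
[478.4  26.3  80. ]
```

{"op": "send_rows", "data": {"moves": [{"gripper": 1,"x": 4.8,"y": -0.55,"z": 1,"turn": 0},{"gripper": 1,"x": 0,"y": 0,"z": 4,"turn": 0},{"gripper": 1,"x": 0,"y": 0,"z": 4,"turn": 0},{"gripper": 1,"x": 0,"y": 0,"z": 4,"turn": 0},{"gripper": 1,"x": 0,"y": 0,"z": 4,"turn": 0},{"gripper": 1,"x": 0,"y": 0,"z": 2,"turn": 0},{"gripper": 1,"x": 0,"y": 0,"z": 0,"turn": 0},{"gripper": 1,"x": 0,"y": 0,"z": 0,"turn": 0}]}}

```text
time_s: 4.7
tool_pos: [480.2, 25.5, 38.9]
tool_rot: [[-1.0, -0.0, 0.001], [-0.0, 1.0, -0.0], [-0.001, -0.0, -1.0]]
ft_force: [0.5, 0.2, 0.4]
width: 85.3
grasp_force: 0.0
```

{"op": "send_rows", "data": {"squeeze": 35, "moves": [{"gripper": -0.3,"x": 0,"y": 0,"z": 0,"turn": 0},{"gripper": -0.3,"x": 0,"y": 0,"z": 0,"turn": 0},{"gripper": -0.3,"x": 0,"y": 0,"z": 0,"turn": 0},{"gripper": -0.3,"x": 0,"y": 0,"z": 0,"turn": 0}]}}

```text
time_s: 5.2
tool_pos: [480.6, 25.5, 39.8]
tool_rot: [[-1.0, 0.0, 0.003], [0.0, 1.0, -0.0], [-0.003, -0.0, -1.0]]
ft_force: [-1.5, 0.6, 10.1]
width: 61.1
grasp_force: 35.6
```

{"op": "send_rows", "data": {"moves": [{"gripper": -0.3,"x": 0,"y": 0,"z": -2,"turn": 0},{"gripper": -0.3,"x": 0,"y": 0,"z": -5,"turn": 0},{"gripper": -0.3,"x": 0,"y": 0,"z": -5,"turn": 0},{"gripper": -0.3,"x": 0,"y": 0,"z": -5,"turn": 0},{"gripper": -0.3,"x": -0.5,"y": 3,"z": -4,"turn": 0},{"gripper": -0.3,"x": -0.5,"y": 5,"z": -2,"turn": 0},{"gripper": -0.3,"x": -0.5,"y": 5,"z": 0,"turn": 0},{"gripper": -0.3,"x": -0.5,"y": 5,"z": 0,"turn": 0},{"gripper": -0.3,"x": -0.5,"y": 4,"z": 0,"turn": 0},{"gripper": -0.3,"x": 0,"y": 0,"z": 0,"turn": 0},{"gripper": -0.3,"x": 0,"y": 0,"z": 0,"turn": 0}]}}

```text
time_s: 6.58
tool_pos: [504.0, 244.9, 268.2]
tool_rot: [[-1.0, -0.0, -0.0], [-0.0, 1.0, -0.001], [0.0, -0.001, -1.0]]
ft_force: [-0.3, -0.1, -1.8]
width: 61.5
grasp_force: 39.2
```

Run:
```python
from h import *
s=pose(); print(np.array(s['tool_rot'])); im=cams.camera('wrist')
for n in ('stand_seat','hub_center','core_a_center'):
    print(n,[(np.array(d['point']),round(d['score'],2),proj('wrist',d['point'])) for d in finder.mark_of('wrist',n)])
cv2.imwrite('pics/w3raw.png',im)
cv2.imwrite('pics/w3.png',im)
```

```text
t 6.575 tcp [504.  244.9 268.2] F [-0.3 -0.1 -1.8] w 61.4650632192062 g 39.1830597538501
[[-1. -0. -0.]
 [-0.  1. -0.]
 [ 0. -0. -1.]]
stand_seat [(array([463. , 280.7,  72.3]), 0.75, array([314.3, 141.9]))]
hub_center [(array([502.9, 247.7, 251.4]), 0.68, array([284.9, 235.8]))]
core_a_center [(array([483. , 132.2,  42.6]), 0.87, array([180.7, 157.7]))]
```

View pics/w3.png

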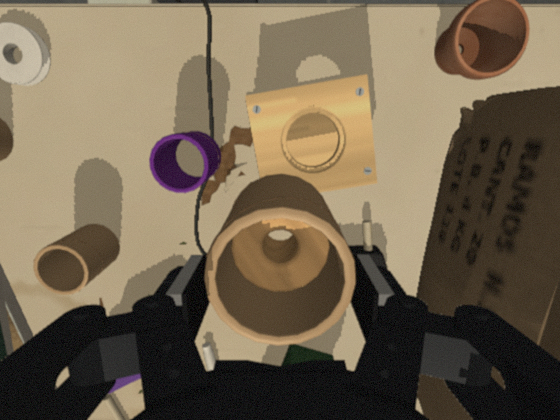

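The wrist view shows the core in the gripper with its rim near (281,275). The stand plate has its recess ring near (313,139). I'll rectify both planes and fit circles.

Run:
```python
from h import *
s=pose(); im=cams.camera('wrist')
def rect(cx,cy,z,half=60,sc=4):
    src=np.float32([proj('wrist',(cx+a,cy+b,z)) for a,b in((-half,-half),(half,-half),(half,half),(-half,half))])
    n=2*half*sc; H=cv2.getPerspectiveTransform(src,np.float32([(0,0),(n,0),(n,n),(0,n)]))
    return cv2.warpPerspective(im,H,(n,n),flags=cv2.INTER_CUBIC)
out=[]
for cx,cy,z,r0,r1 in((461,279,75,26,36),(503,245,308,28,34)):
    w=rect(cx,cy,z); g=cv2.GaussianBlur(cv2.cvtColor(w,cv2.COLOR_BGR2GRAY),(9,9),0)
    c=cv2.HoughCircles(g,cv2.HOUGH_GRADIENT,1.5,4,param1=60,param2=25,minRadius=r0*4,maxRadius=r1*4)
    if c is not None:
        for u,v,r in c[0][:5]: print(z,cx-60+u/4,cy-60+v/4,r/4); 
        for u,v,r in c[0][:2]: cv2.circle(w,(int(u),int(v)),int(r),(0,255,0),1); cv2.circle(w,(int(u),int(v)),2,(0,0,255),-1)
    out.append(cv2.resize(w,(400,400)))
cv2.imwrite('pics/r3.png',np.hstack(out))
```

```text
t 6.775 tcp [504.4 244.3 268.3] F [ 0.  -0.7 -0.4] w 60.45749996272633 g 39.18288891669363
75 460.8125 279.1875 27.8375
75 462.6875 281.8125 30.725
75 460.0625 278.4375 26.2625
75 458.9375 277.3125 30.275
75 461.1875 278.0625 28.625
308 501.6875 244.8125 30.475
308 502.8125 243.6875 31.7125
308 500.9375 243.6875 31.7125
308 499.8125 244.4375 28.4125
308 502.4375 245.5625 30.8875
```

View pics/r3.png

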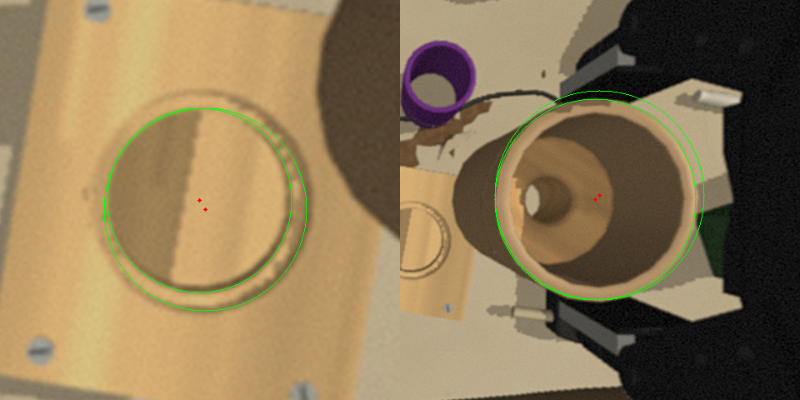

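{"op": "send_rows", "data": {"moves": [{"gripper": -0.3,"x": 4.15,"y": 3.5,"z": 0,"turn": 0},{"gripper": -0.3,"x": 0,"y": 0,"z": 5,"turn": 0},{"gripper": -0.3,"x": 0,"y": 0,"z": 5,"turn": 0},{"gripper": -0.3,"x": 0,"y": 0,"z": 3.5,"turn": 0},{"gripper": -0.3,"x": 0,"y": 0,"z": 0.8,"turn": 0},{"gripper": -0.3,"x": 0,"y": 0,"z": 0,"turn": 0},{"gripper": -0.3,"x": 0,"y": 0,"z": 0,"turn": 0}]}}

```text
time_s: 7.7
tool_pos: [464.6, 280.9, 126.9]
tool_rot: [[-1.0, 0.0, 0.003], [0.0, 1.0, 0.001], [-0.003, 0.001, -1.0]]
ft_force: [0.4, -0.0, -1.4]
width: 61.0
grasp_force: 39.3
```

{"op": "send_rows", "data": {"moves": [{"gripper": -0.3,"x": 0,"y": 0,"z": 0.3,"turn": 0},{"gripper": -0.3,"x": 0,"y": 0,"z": 0.2,"turn": 0},{"gripper": -0.3,"x": 0,"y": 0,"z": 0.2,"turn": 0},{"gripper": -0.3,"x": 0,"y": 0,"z": 0,"turn": 0}]}}

```text
time_s: 8.2
tool_pos: [462.8, 280.4, 118.0]
tool_rot: [[-1.0, 0.0, -0.0], [0.0, 1.0, -0.0], [0.0, -0.0, -1.0]]
ft_force: [-0.5, 1.3, -1.5]
width: 60.6
grasp_force: 39.3
```

{"op": "send_rows", "data": {"moves": [{"gripper": -0.3,"x": 0,"y": -0.08,"z": 0.2,"turn": 0},{"gripper": -0.3,"x": 0,"y": 0,"z": 0.15,"turn": 0},{"gripper": -0.3,"x": 0,"y": 0,"z": 0.1,"turn": 0},{"gripper": -0.3,"x": 0,"y": 0,"z": 0,"turn": 0}]}}

```text
time_s: 8.7
tool_pos: [463.0, 279.6, 113.6]
tool_rot: [[-1.0, 0.0, -0.0], [0.0, 1.0, -0.0], [0.0, -0.0, -1.0]]
ft_force: [0.0, 0.1, -0.7]
width: 61.0
grasp_force: 39.3
```

{"op": "send_rows", "data": {"moves": [{"gripper": -0.3,"x": 0,"y": 0,"z": 0.1,"turn": 0},{"gripper": -0.3,"x": 0,"y": 0,"z": 0.05,"turn": 0},{"gripper": -0.3,"x": 0,"y": 0,"z": 0,"turn": 0}]}}

```text
time_s: 9.07
tool_pos: [463.0, 279.6, 112.2]
tool_rot: [[-1.0, 0.0, -0.0], [0.0, 1.0, -0.0], [0.0, -0.0, -1.0]]
ft_force: [0.9, 0.0, -1.8]
width: 60.7
grasp_force: 39.3
```

{"op": "send_rows", "data": {"moves": [{"gripper": -0.3,"x": 0,"y": 0,"z": 0.1,"turn": 0},{"gripper": -0.3,"x": 0,"y": 0,"z": 0.05,"turn": 0},{"gripper": -0.3,"x": 0,"y": 0,"z": 0,"turn": 0}]}}

```text
time_s: 9.45
tool_pos: [463.1, 279.7, 111.0]
tool_rot: [[-1.0, 0.0, 0.0], [0.0, 1.0, 0.0], [-0.0, 0.0, -1.0]]
ft_force: [-1.3, -1.4, 1.7]
width: 60.9
grasp_force: 39.6
```

{"op": "send_rows", "data": {"moves": [{"gripper": -0.3,"x": 0,"y": 0,"z": 0.05,"turn": 0},{"gripper": 0.3,"x": 0,"y": 0,"z": 0,"turn": 0},{"gripper": 1,"x": 0,"y": 0,"z": 0,"turn": 0},{"gripper": 1,"x": 0,"y": 0,"z": 0,"turn": 0},{"gripper": 1,"x": 0,"y": 0,"z": 0,"turn": 0},{"gripper": 1,"x": 0,"y": 0,"z": -4,"turn": 0},{"gripper": 1,"x": 0,"y": 0,"z": -5,"turn": 0},{"gripper": 1,"x": 0,"y": 0,"z": -5,"turn": 0},{"gripper": 1,"x": -2.5,"y": -3,"z": -4,"turn": 0},{"gripper": 1,"x": -2.5,"y": -3,"z": -3,"turn": 0},{"gripper": 1,"x": 0,"y": 0,"z": 0,"turn": 0},{"gripper": 1,"x": 0,"y": 0,"z": 0,"turn": 0}]}}

```text
time_s: 10.95
tool_pos: [512.3, 219.7, 319.4]
tool_rot: [[-1.0, 0.001, -0.002], [0.001, 1.0, -0.0], [0.002, -0.0, -1.0]]
ft_force: [-0.3, -0.0, -0.6]
width: 85.2
grasp_force: 0.0
```

Run:
```python
from h import *
s=pose(); im=cams.camera('wrist')
for n in ('stand_seat','hub_center','core_a_center'):
    print(n,[(np.array(d['point']),round(d['score'],2),proj('wrist',d['point'])) for d in finder.mark_of('wrist',n)])
def rect(cx,cy,z,half=60,sc=4):
    src=np.float32([proj('wrist',(cx+a,cy+b,z)) for a,b in((-half,-half),(half,-half),(half,half),(-half,half))])
    n=2*half*sc; H=cv2.getPerspectiveTransform(src,np.float32([(0,0),(n,0),(n,n),(0,n)]))
    return cv2.warpPerspective(im,H,(n,n),flags=cv2.INTER_CUBIC)
w=rect(462,279,151); 
for d in finder.silhouettes('wrist','core_a_center'):
    c=ell(d['region']); print(d['score'],cv2.boundingRect(c), np.array(ray('wrist',np.array(cv2.minEnclosingCircle(c)[0]),151.)))
cv2.imwrite('pics/r4.png',np.hstack([im,cv2.resize(w,(420,420))])[:, :980][:, 180:])
```

```text
t 10.95 tcp [512.3 219.7 319.4] F [-0.3 -0.  -0.6] w 85.22033897464127 g 0.0
stand_seat [(array([462.1, 277.5,  71.4]), 0.94, array([328.2, 132.4]))]
hub_center [(array([457.9, 279.8,  94.1]), 0.88, array([333.2, 129.3]))]
core_a_center [(array([485.1, 134. ,  42.4]), 0.65, array([212. , 149.4]))]
0.7 (305, 100, 71, 67) [459.2 277.8 151. ]
0.62 (186, 124, 59, 54) [475.2 158.2 151. ]
```

View pics/r4.png

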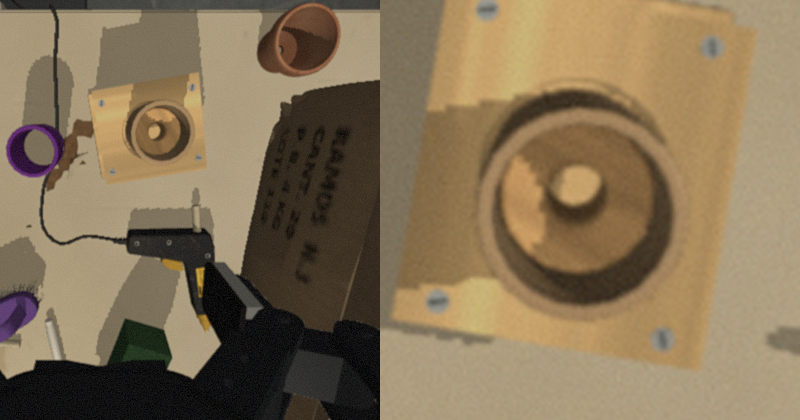

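The core stands in the recess, with its rim centred at about (461,280) and the plate level around it. I'll go over to the drift.

{"op": "send_rows", "data": {"moves": [{"gripper": 1,"x": 0,"y": -5,"z": 0,"turn": 0},{"gripper": 1,"x": 0,"y": -5.5,"z": 0,"turn": 0},{"gripper": 1,"x": 0,"y": -5.5,"z": 0,"turn": 0},{"gripper": 1,"x": 0,"y": -5.5,"z": 0,"turn": 0},{"gripper": 1,"x": 0,"y": -5.5,"z": 0,"turn": 0},{"gripper": 1,"x": 0,"y": -5.5,"z": 0,"turn": 0},{"gripper": 1,"x": -0.5,"y": -5.5,"z": 0,"turn": 0},{"gripper": 1,"x": -0.5,"y": -5.5,"z": 0,"turn": 0},{"gripper": 1,"x": -0.5,"y": -5,"z": 0,"turn": 0},{"gripper": 1,"x": 0,"y": 0,"z": 0,"turn": 0},{"gripper": 1,"x": 0,"y": 0,"z": 0,"turn": 0}]}}

```text
time_s: 12.58
tool_pos: [527.7, -264.5, 319.6]
tool_rot: [[-1.0, 0.0, -0.001], [0.0, 1.0, 0.001], [0.001, 0.001, -1.0]]
ft_force: [0.2, -0.2, 0.1]
width: 85.5
grasp_force: 0.0
```

Run:
```python
from h import *
s=pose(); im=cams.camera('wrist')
for n in ('drift_grip','drift_foot'):
    print(n,[(np.array(d['point']),round(d['score'],2),proj('wrist',d['point'])) for d in finder.mark_of('wrist',n)])
for d in finder.silhouettes('wrist','drift_grip'):
    c=ell(d['region']); print(d['score'],cv2.boundingRect(c),im[d['region']].mean(0)); cv2.drawContours(im,[c],-1,(0,255,0),1)
cv2.imwrite('pics/w5.png',im)
```

```text
t 12.575 tcp [ 527.7 -264.5  319.6] F [ 0.2 -0.2  0.1] w 85.4689388597601 g 0.0
drift_grip [(array([ 408. , -366.7,  133.3]), 0.95, array([171.3,  58.3])), (array([ 482.1, -273.9,  135. ]), 0.57, array([269.1, 138.1]))]
drift_foot [(array([ 404.5, -363. ,    0.3]), 0.63, array([204.6,  72. ]))]
0.74 (244, 112, 53, 53) [ 47.1  80.1 125.5]
0.69 (148, 34, 72, 60) [ 49.9 148.  174.7]
```

View pics/w5.png

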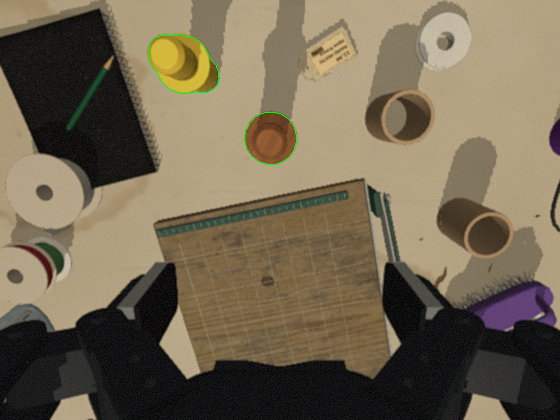

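The wrist view shows the brown drift at (270,138), seen almost straight down, and the yellow one at (180,65).

Run:
```python
from h import *
s=pose(); im=cams.camera('wrist')
for d in finder.silhouettes('wrist','drift_grip'):
    c=ell(d['region'])
    if abs(c[:,0].mean(0)-[270,138]).max()<15:
        P=np.array([ray('wrist',p[0],100.) for p in c])[:,:2].astype(np.float32); print(d['score'],cv2.minEnclosingCircle(P),P.min(0),P.max(0))
k=cams.get_calibration('wrist'); print(k['position'])
```

```text
t 12.775 tcp [ 528.  -263.9  320.4] F [-1.1 -0.  -0.1] w 85.2104923918947 g 0.0
0.55 ((484.13458251953125, -274.0779113769531), 29.165576934814453) [ 455.7 -302.4] [ 512.  -246.9]
[ 462.  -264.   486.1]
```

{"op": "send_rows", "data": {"moves": [{"gripper": 1,"x": 4.4,"y": -1,"z": 0.5,"turn": 0},{"gripper": 1,"x": 0,"y": 0,"z": 5,"turn": 0},{"gripper": 1,"x": 0,"y": 0,"z": 5,"turn": 0},{"gripper": 1,"x": 0,"y": 0,"z": 5,"turn": 0},{"gripper": 1,"x": 0,"y": 0,"z": 4,"turn": 0},{"gripper": 1,"x": 0,"y": 0,"z": 1,"turn": 0},{"gripper": 1,"x": 0,"y": 0,"z": 0,"turn": 0},{"gripper": 1,"x": 0,"y": 0,"z": 0,"turn": 0}]}}

```text
time_s: 13.88
tool_pos: [485.3, -276.3, 117.1]
tool_rot: [[-1.0, -0.0, 0.003], [-0.0, 1.0, -0.002], [-0.003, -0.002, -1.0]]
ft_force: [-0.3, -0.0, 0.2]
width: 85.3
grasp_force: 0.0
```

{"op": "send_rows", "data": {"squeeze": 70, "moves": [{"gripper": -0.8,"x": 0,"y": 0,"z": 0,"turn": 0},{"gripper": -0.8,"x": 0,"y": 0,"z": 0,"turn": 0},{"gripper": -0.8,"x": 0,"y": 0,"z": 0,"turn": 0},{"gripper": -0.8,"x": 0,"y": 0,"z": 0,"turn": 0},{"gripper": -0.8,"x": 0,"y": 0,"z": 0,"turn": 0},{"gripper": -0.8,"x": 0,"y": 0,"z": 0,"turn": 0}]}}

```text
time_s: 14.62
tool_pos: [484.5, -275.6, 116.1]
tool_rot: [[-1.0, 0.0, 0.001], [0.0, 1.0, -0.001], [-0.001, -0.001, -1.0]]
ft_force: [-0.8, 1.6, 4.7]
width: 31.9
grasp_force: 68.9
```

{"op": "send_rows", "data": {"moves": [{"gripper": -0.8,"x": 0,"y": 0,"z": -2,"turn": 0},{"gripper": -0.8,"x": 0,"y": 0,"z": -5,"turn": 0},{"gripper": -0.8,"x": 0,"y": 0,"z": -5,"turn": 0},{"gripper": -0.8,"x": 0,"y": 0,"z": -5,"turn": 0},{"gripper": -0.8,"x": 0,"y": 2,"z": -1.5,"turn": 0},{"gripper": -0.8,"x": 0.2,"y": 5,"z": 0,"turn": 0},{"gripper": -0.8,"x": 0.2,"y": 5,"z": 0,"turn": 0},{"gripper": -0.8,"x": 0.2,"y": 5,"z": 0,"turn": 0},{"gripper": -0.8,"x": 0.2,"y": 5,"z": 0,"turn": 0},{"gripper": -0.8,"x": 0.2,"y": 5,"z": 0,"turn": 0},{"gripper": -0.8,"x": 0.2,"y": 5,"z": 0,"turn": 0}]}}

```text
time_s: 16.0
tool_pos: [469.8, 47.2, 298.3]
tool_rot: [[-1.0, -0.0, -0.003], [-0.0, 1.0, 0.001], [0.003, 0.001, -1.0]]
ft_force: [0.7, -0.3, -2.9]
width: 31.6
grasp_force: 70.2
```

{"op": "send_rows", "data": {"moves": [{"gripper": -0.8,"x": 0.2,"y": 5,"z": 0,"turn": 0},{"gripper": -0.8,"x": 0.2,"y": 5,"z": 0,"turn": 0},{"gripper": -0.8,"x": 0.2,"y": 5,"z": 0,"turn": 0},{"gripper": -0.8,"x": 0.2,"y": 4.5,"z": 0,"turn": 0},{"gripper": -0.8,"x": 0.2,"y": 4,"z": 0,"turn": 0},{"gripper": -0.8,"x": 0,"y": 0,"z": 0,"turn": 0},{"gripper": -0.8,"x": 0,"y": 0,"z": 0,"turn": 0},{"gripper": -0.8,"x": 0,"y": 0,"z": 0,"turn": 0}]}}

```text
time_s: 17.0
tool_pos: [461.4, 278.6, 299.6]
tool_rot: [[-1.0, 0.001, -0.001], [0.001, 1.0, -0.001], [0.001, -0.001, -1.0]]
ft_force: [0.1, 0.2, -2.6]
width: 31.5
grasp_force: 70.6
```

{"op": "send_rows", "data": {"moves": [{"gripper": -0.8,"x": 0,"y": 0.1,"z": 2,"turn": 0},{"gripper": -0.8,"x": 0,"y": 0,"z": 1.5,"turn": 0},{"gripper": -0.8,"x": 0,"y": 0,"z": 0.5,"turn": 0},{"gripper": -0.8,"x": 0,"y": 0,"z": 0.5,"turn": 0},{"gripper": -0.8,"x": 0,"y": 0,"z": 0,"turn": 0}]}}

```text
time_s: 17.62
tool_pos: [462.1, 280.5, 255.1]
tool_rot: [[-1.0, 0.0, -0.0], [0.0, 1.0, -0.0], [0.0, -0.0, -1.0]]
ft_force: [0.1, 0.3, -3.2]
width: 31.4
grasp_force: 70.6
```

{"op": "send_rows", "data": {"moves": [{"gripper": -0.8,"x": 0.05,"y": -0.05,"z": 0.7,"turn": 0},{"gripper": -0.8,"x": 0,"y": 0,"z": 0.4,"turn": 0},{"gripper": -0.8,"x": 0,"y": 0,"z": 0.4,"turn": 0},{"gripper": -0.8,"x": 0,"y": 0,"z": 0.4,"turn": 0},{"gripper": -0.8,"x": 0,"y": 0,"z": 0.4,"turn": 0},{"gripper": -0.8,"x": 0,"y": 0,"z": 0.4,"turn": 0}]}}

```text
time_s: 18.38
tool_pos: [462.5, 280.4, 229.1]
tool_rot: [[-1.0, 0.0, 0.002], [0.0, 1.0, 0.001], [-0.002, 0.001, -1.0]]
ft_force: [-1.2, -0.6, 5.6]
width: 31.8
grasp_force: 71.5
```

{"op": "send_rows", "data": {"moves": [{"gripper": -0.8,"x": 0,"y": 0,"z": 0.4,"turn": 0},{"gripper": -0.8,"x": 0,"y": 0,"z": 0.4,"turn": 0},{"gripper": -0.8,"x": 0,"y": 0,"z": 0.4,"turn": 0},{"gripper": -0.8,"x": 0,"y": 0,"z": 0.4,"turn": 0}]}}

```text
time_s: 18.88
tool_pos: [462.6, 280.5, 213.4]
tool_rot: [[-1.0, 0.0, 0.003], [0.0, 1.0, 0.001], [-0.003, 0.001, -1.0]]
ft_force: [-0.4, -0.6, 5.8]
width: 31.4
grasp_force: 71.5
```

{"op": "send_rows", "data": {"moves": [{"gripper": -0.8,"x": 0,"y": 0,"z": 0.4,"turn": 0},{"gripper": -0.8,"x": 0,"y": 0,"z": 0.4,"turn": 0},{"gripper": -0.8,"x": 0,"y": 0,"z": 0.4,"turn": 0},{"gripper": -0.8,"x": 0,"y": 0,"z": 0.4,"turn": 0},{"gripper": -0.8,"x": 0,"y": 0,"z": 0.4,"turn": 0},{"gripper": -0.8,"x": 0,"y": 0,"z": 0.4,"turn": 0},{"gripper": -0.8,"x": 0,"y": 0,"z": 0.4,"turn": 0}]}}

```text
time_s: 19.75
tool_pos: [461.0, 279.9, 183.3]
tool_rot: [[-1.0, 0.0, -0.001], [0.0, 1.0, -0.001], [0.001, -0.001, -1.0]]
ft_force: [0.4, -0.3, -2.0]
width: 31.2
grasp_force: 70.6
```

{"op": "send_rows", "data": {"moves": [{"gripper": -0.8,"x": 0,"y": 0,"z": 0.2,"turn": 0},{"gripper": -0.8,"x": 0,"y": 0,"z": 0.2,"turn": 0},{"gripper": -0.8,"x": 0,"y": 0,"z": 0,"turn": 0}]}}

```text
time_s: 20.12
tool_pos: [461.4, 280.1, 180.0]
tool_rot: [[-1.0, 0.0, -0.0], [0.0, 1.0, -0.0], [0.0, -0.0, -1.0]]
ft_force: [-0.2, -0.6, -2.1]
width: 31.7
grasp_force: 70.6
```

{"op": "send_rows", "data": {"moves": [{"gripper": -0.8,"x": 0,"y": 0,"z": 0.15,"turn": 0},{"gripper": -0.8,"x": 0,"y": 0,"z": 0.1,"turn": 0},{"gripper": -0.8,"x": 0,"y": 0,"z": 0,"turn": 0}]}}

```text
time_s: 20.5
tool_pos: [461.5, 280.1, 177.6]
tool_rot: [[-1.0, 0.0, -0.0], [0.0, 1.0, -0.0], [0.0, -0.0, -1.0]]
ft_force: [-0.1, 0.6, -3.4]
width: 31.6
grasp_force: 70.6
```

{"op": "send_rows", "data": {"moves": [{"gripper": -0.8,"x": 0,"y": 0,"z": -0.5,"turn": 0},{"gripper": -0.8,"x": 0,"y": 0,"z": -1,"turn": 0},{"gripper": -0.8,"x": 0,"y": 0,"z": -1.5,"turn": 0},{"gripper": -0.8,"x": 0,"y": 0,"z": 0,"turn": 0}]}}

```text
time_s: 21.0
tool_pos: [462.8, 280.7, 209.7]
tool_rot: [[-1.0, 0.0, 0.003], [0.0, 1.0, 0.001], [-0.003, 0.001, -1.0]]
ft_force: [-0.8, 0.3, -2.0]
width: 31.5
grasp_force: 70.6
```

Run:
```python
from h import *
pose()
for c in ('scene','top'):
  im=cams.camera(c)
  if c=='scene': cv2.imwrite('pics/s6.png',cv2.resize(im[150:270,150:310],None,fx=5,fy=5,interpolation=cv2.INTER_CUBIC))
  for n in ('hub_center','core_a_center','drift_foot'):
    print(c,n,[(np.array(d['point']),round(d['score'],2)) for d in finder.mark_of(c,n)])
```

```text
t 21.0 tcp [462.8 280.7 209.7] F [-0.8  0.3 -2. ] w 31.4826108264454 g 70.59796571731567
scene hub_center []
scene core_a_center [(array([482.3, 142.4,  41.8]), 0.89), (array([461.5, 280.4, 110. ]), 0.88)]
scene drift_foot [(array([460.5, 278.6,  66.6]), 0.74), (array([ 409.3, -368.9,    1.6]), 0.64)]
top hub_center []
top core_a_center [(array([482.1, 140.2,  40.3]), 0.73), (array([466.3, 280.8, 112.2]), 0.51)]
top drift_foot [(array([ 406.8, -365. ,    5.2]), 0.75), (array([462.6, 277.8,  91.8]), 0.5)]
```

{"op": "send_rows", "data": {"moves": [{"gripper": -0.8,"x": 0,"y": 0,"z": -2,"turn": 0},{"gripper": -0.8,"x": 0,"y": 0,"z": -3,"turn": 0},{"gripper": -0.8,"x": 0,"y": 0,"z": -3,"turn": 0},{"gripper": -0.8,"x": 0,"y": 0,"z": -2,"turn": 0},{"gripper": -0.8,"x": 0,"y": 0,"z": 0,"turn": 0},{"gripper": -0.8,"x": -0.2,"y": -3,"z": 0,"turn": 0},{"gripper": -0.8,"x": -0.2,"y": -5,"z": 0,"turn": 0},{"gripper": -0.8,"x": -0.2,"y": -5,"z": 0,"turn": 0},{"gripper": -0.8,"x": -0.2,"y": -5,"z": 0,"turn": 0},{"gripper": -0.8,"x": -0.2,"y": -5,"z": 0,"turn": 0},{"gripper": -0.8,"x": -0.2,"y": -5,"z": 0,"turn": 0}]}}

```text
time_s: 22.78
tool_pos: [472.6, -1.3, 306.3]
tool_rot: [[-1.0, 0.0, -0.002], [0.0, 1.0, 0.0], [0.002, 0.0, -1.0]]
ft_force: [0.5, -0.3, -2.4]
width: 31.9
grasp_force: 70.7
```

{"op": "send_rows", "data": {"moves": [{"gripper": -0.8,"x": -0.2,"y": -5,"z": 0,"turn": 0},{"gripper": -0.8,"x": -0.2,"y": -5,"z": 0,"turn": 0},{"gripper": -0.8,"x": -0.2,"y": -5,"z": 0,"turn": 0},{"gripper": -0.8,"x": -0.2,"y": -5,"z": 0,"turn": 0},{"gripper": -0.8,"x": -0.2,"y": -5,"z": 0,"turn": 0},{"gripper": -0.8,"x": 0,"y": -2.5,"z": 0,"turn": 0},{"gripper": -0.8,"x": 0,"y": 0,"z": 0,"turn": 0},{"gripper": -0.8,"x": 0,"y": 0,"z": 0,"turn": 0}]}}

```text
time_s: 23.78
tool_pos: [483.1, -273.4, 307.0]
tool_rot: [[-1.0, -0.0, -0.001], [-0.0, 1.0, 0.002], [0.001, 0.002, -1.0]]
ft_force: [0.7, 0.6, -3.7]
width: 31.3
grasp_force: 70.8
```

{"op": "send_rows", "data": {"moves": [{"gripper": -0.8,"x": 0,"y": 0,"z": 5,"turn": 0},{"gripper": -0.8,"x": 0,"y": 0,"z": 5,"turn": 0},{"gripper": -0.8,"x": 0,"y": 0,"z": 5,"turn": 0},{"gripper": -0.8,"x": 0,"y": 0,"z": 2.5,"turn": 0},{"gripper": -0.8,"x": 0,"y": 0,"z": 0.8,"turn": 0},{"gripper": -0.8,"x": 0,"y": 0,"z": 0.2,"turn": 0},{"gripper": -0.8,"x": 0,"y": 0,"z": 0,"turn": 0},{"gripper": -0.8,"x": 0,"y": 0,"z": 0,"turn": 0}]}}

```text
time_s: 24.78
tool_pos: [484.3, -275.4, 124.0]
tool_rot: [[-1.0, 0.0, 0.002], [0.0, 1.0, -0.001], [-0.002, -0.001, -1.0]]
ft_force: [-0.1, -0.1, -2.1]
width: 31.7
grasp_force: 70.6
```

{"op": "send_rows", "data": {"moves": [{"gripper": -0.8,"x": 0,"y": 0,"z": 0.1,"turn": 0},{"gripper": -0.8,"x": 0,"y": 0,"z": 0.1,"turn": 0},{"gripper": -0.8,"x": 0,"y": 0,"z": 0,"turn": 0}]}}

```text
time_s: 25.15
tool_pos: [483.4, -274.9, 120.7]
tool_rot: [[-1.0, 0.0, -0.0], [0.0, 1.0, -0.0], [0.0, -0.0, -1.0]]
ft_force: [0.1, 1.2, -2.4]
width: 31.6
grasp_force: 70.6
```

{"op": "send_rows", "data": {"moves": [{"gripper": -0.8,"x": 0,"y": 0,"z": 0.15,"turn": 0},{"gripper": -0.8,"x": 0,"y": 0,"z": 0.1,"turn": 0},{"gripper": -0.8,"x": 0,"y": 0,"z": 0.05,"turn": 0},{"gripper": -0.8,"x": 0,"y": 0,"z": 0,"turn": 0}]}}

```text
time_s: 25.65
tool_pos: [483.4, -274.9, 117.7]
tool_rot: [[-1.0, 0.0, -0.0], [0.0, 1.0, -0.0], [0.0, -0.0, -1.0]]
ft_force: [0.3, 0.1, -2.3]
width: 31.5
grasp_force: 70.6
```

{"op": "send_rows", "data": {"moves": [{"gripper": -0.8,"x": 0,"y": 0,"z": 0.1,"turn": 0},{"gripper": -0.8,"x": 0,"y": 0,"z": 0.05,"turn": 0},{"gripper": -0.8,"x": 0,"y": 0,"z": 0,"turn": 0}]}}

```text
time_s: 26.02
tool_pos: [483.5, -274.9, 116.2]
tool_rot: [[-1.0, 0.0, -0.0], [0.0, 1.0, -0.0], [0.0, -0.0, -1.0]]
ft_force: [-0.4, -0.4, -2.5]
width: 31.2
grasp_force: 70.7
```

{"op": "send_rows", "data": {"moves": [{"gripper": -0.8,"x": 0,"y": 0,"z": 0.05,"turn": 0},{"gripper": -0.8,"x": 0,"y": 0,"z": 0.05,"turn": 0},{"gripper": -0.8,"x": 0,"y": 0,"z": 0,"turn": 0}]}}

```text
time_s: 26.4
tool_pos: [484.0, -275.0, 116.1]
tool_rot: [[-1.0, 0.0, 0.001], [0.0, 1.0, -0.0], [-0.001, -0.0, -1.0]]
ft_force: [-0.3, 2.3, 5.9]
width: 31.8
grasp_force: 71.6
```

{"op": "send_rows", "data": {"squeeze": 20, "moves": [{"gripper": -0.8,"x": 0,"y": 0,"z": 0,"turn": 0},{"gripper": 0,"x": 0,"y": 0,"z": 0,"turn": 0},{"gripper": 1,"x": 0,"y": 0,"z": 0,"turn": 0},{"gripper": 1,"x": 0,"y": 0,"z": 0,"turn": 0},{"gripper": 1,"x": 0,"y": 0,"z": 0,"turn": 0},{"gripper": 1,"x": 0,"y": 0,"z": 0,"turn": 0},{"gripper": 1,"x": 0,"y": 0,"z": -3,"turn": 0},{"gripper": 1,"x": 0,"y": 0,"z": -5,"turn": 0},{"gripper": 1,"x": 0,"y": 0,"z": -5,"turn": 0},{"gripper": 1,"x": 0,"y": 0,"z": -5,"turn": 0},{"gripper": 1,"x": -4,"y": 0,"z": 0,"turn": 0},{"gripper": 1,"x": 0,"y": 0,"z": 0,"turn": 0}]}}

```text
time_s: 27.9
tool_pos: [525.7, -275.1, 295.8]
tool_rot: [[-1.0, -0.001, 0.002], [-0.001, 1.0, -0.001], [-0.002, -0.001, -1.0]]
ft_force: [-1.1, 0.5, -0.2]
width: 85.5
grasp_force: 0.0
```

Run:
```python
from h import *
pose()
o=[]
for c in ('scene','top','wrist'):
  im=cams.camera(c); o.append(im)
  for n in ('hub_center','core_a_center','drift_grip','drift_foot'):
    print(c,n,[(np.array(d['point']),round(d['score'],2)) for d in finder.mark_of(c,n)])
f=lambda a:cv2.resize(a,(400,300),interpolation=cv2.INTER_CUBIC)
s,t,w=o
cv2.imwrite('pics/fin.png',np.vstack([np.hstack([f(s[160:250,180:300]),f(t[195:270,150:250])]),np.hstack([f(s),f(w)])]))
```

```text
t 27.9 tcp [ 525.7 -275.1  295.8] F [-1.1  0.5 -0.2] w 85.50552427966504 g 0.0
scene hub_center []
scene core_a_center [(array([460.7, 280.2, 111.1]), 0.8), (array([480. , 140.7,  41.5]), 0.6)]
scene drift_grip [(array([ 408.8, -368.3,  132.1]), 0.79), (array([429.9, 440.2,   3.3]), 0.67), (array([ 484.7, -271.6,  127.2]), 0.62), (array([ 486.3, -267.6,   -3.9]), 0.58)]
scene drift_foot [(array([ 411.4, -367.6,   -0.3]), 0.83), (array([ 483.7, -269.8,    0.1]), 0.63)]
top hub_center [(array([460.3, 275.3,  72.5]), 0.67), (array([460.6, 288.3,  26.3]), 0.59)]
top core_a_center [(array([466.8, 280.6, 112.8]), 0.94), (array([ 481.7, -269.4,  129.5]), 0.65)]
top drift_grip [(array([ 405.8, -368.5,  134.3]), 0.54), (array([ 481.6, -272.8,  133.3]), 0.46), (array([ 462.8, -116.4,   39.3]), 0.29)]
top drift_foot [(array([ 486.6, -277.3,   -2.9]), 0.62)]
wrist hub_center []
wrist core_a_center []
wrist drift_grip [(array([ 407.8, -367.2,  131.9]), 0.76)]
wrist drift_foot [(array([ 405.3, -362.6,    0.3]), 0.93)]
```

View pics/fin.png

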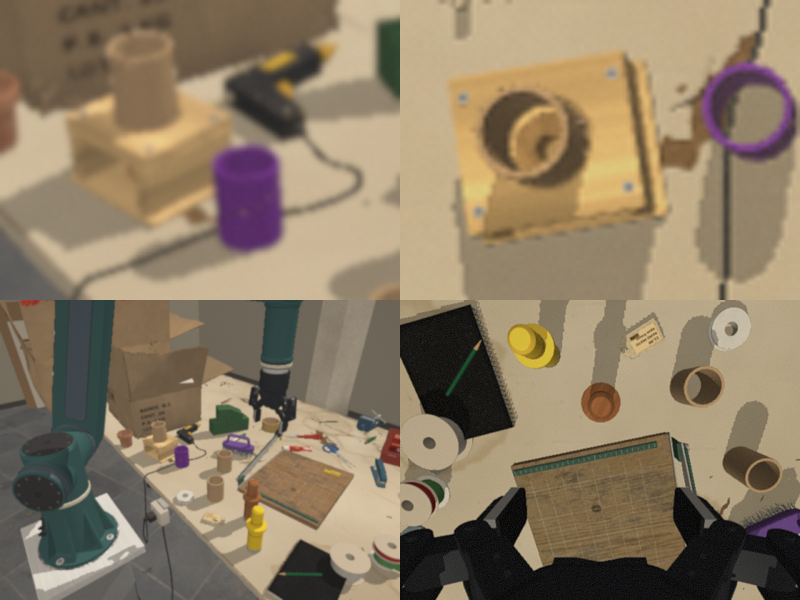

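The final composite shows the core upright in the recess and the hub below it on the base (found at z≈26; it should be 28). The drift stands upright at its spot, and the bare cores, spool and tags are where they were.

```bash
python3 -c "
from h import *
print(env.sign_off())"
```

```text
the job is handed in; nothing more can be done
None
```

The hub has been driven out onto the stand's base, the emptied core is in the recess, the drift stands upright on the bench, and the job was handed in at about 28 s.

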